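# Unlock the loaf box and hold the key turned

### The job

Unlock the bamboo loaf box on the counter: first press the sprung lever on its top all the way down until it clicks and stays down when let go, which draws the steel shutter off the keyhole. Then take the key from its wooden stand, push it fully home in the lock (work it past the sticky pins), turn it a quarter turn clockwise as far as it goes, so that the front flap drops open, and finish while still gripping the key and holding it turned against its spring. Leave the pepper mill, sugar bowl and saucers where they are.

Things in the scene. Friction and masses are not known exactly. Their poses are not given: they have to be found in the camera images.
- loaf_box: Closed bamboo box, fixed, 180 (x) x 260 (y) x 150 (z) mm. Origin: centre of its underside; its front flap faces its own -x. On its top: the lock, axis at (-45, -30) mm, a brass plug in a steel collar 50 mm wide, 6 mm high; and the lever in its steel housing (x -52 to +32, y +22 to +78 mm, side cheeks up to 39 mm above the top), pivot at (20, 50) mm, 30 mm above the top.
- shutter_edge (a point): Middle of the free edge of the flat steel shutter that covers the keyhole, on its upper face, 10.5 mm above the box top. 34 mm wide, 3 mm thick. At the start this edge lies 16 mm past the lock axis (towards the box's -y); as the lever goes down it slides along the box's +y under the housing and ends 22 to 28 mm from the axis on the lever's side, leaving the keyhole free.
- lever_pad (a point): Centre of the upper face of the lever's steel finger pad (30 mm along the lever, 28 mm wide), 83 mm from the pivot towards the box's -x. Raised (start) it is some 70 mm above the box top and slopes; pressed home it is level, 35 mm above the top, 11 mm nearer the front of the box. Only the box top is beneath it. Axes: turn with the lever, those of the box at joint value 0.
- lever (a joint): Angle of the sprung lever: 0 = raised, 0.46 rad = hard down on its stop; starts between 0 and 0.08. Press straight down on the pad: 1 to 2 N at first, about 5 N to snap past the detent near 0.36 rad. Let go beyond that, it stays at 0.40 to 0.46 rad; short of it, it springs back up.
- key_stand: Dark wooden block, fixed, 64 x 64 x 40 mm, origin at the centre of its underside. A slot in its top, 7.5 mm (x) by 14.5 mm (y), holds the key upright.
- key: Steel key, about 60 g, upright in the stand. Origin at the blade's tip, z up. Blade 5 mm thick (x), 12 mm wide (y), 28 mm long, the last 6 mm tapering to 1 mm thick. Above it the flat bow, z = 28 to 70 mm, 8 mm thick (x), 28 mm wide (y); its lower edge is the shoulder that stops on stand or lock. Pinch the bow's flats (along x) near z = 57 mm. Works either way round (half turn about z).
- keyway (a point): Centre of the keyhole's mouth on the plug's upper face, 6 mm above the box top; z up. Keyway 7 mm (x) by 14 mm (y), 28 mm deep, mouth flared to 14 x 21 mm over 4 mm. The frame turns with the plug; the box's axes at plug 0. Key home: its x and y along these (or a half turn on), tip 28 mm below. Sticky sprung pins 11 and 19 mm down resist with 3 to 10 N: push, wiggle; 20 N is safe.
- plug (a joint): Turn of the lock plug: 0 = locked (start), grows clockwise seen from above, stop at 1.57 rad. A spring drives it back (0.02 N m at 0, 0.07 N m at the stop). The key has up to 0.17 rad of play in the keyway, so turn the key some 0.2 rad further than the plug must go.
- flap (a joint): Angle of the box's front flap, hinged along its lower front edge: 0 = shut, 1.5 rad = down on the counter in front of the box, reaching 130 mm out. The lock's bolt holds it shut; once the plug passes about 1 rad it drops open by itself within 3 s.
- pepper_mill: Steel pepper mill, 54 mm diameter, 145 mm tall, standing; origin at the centre of its foot. Leave alone.
- sugar_bowl: Glass sugar bowl with its lid, 94 mm diameter, 90 mm tall; origin at the centre of its foot. Leave alone.
- saucers: Two stacked white saucers, 140 mm diameter, 21 mm tall; origin at the centre of the foot. Leave alone.
Not all that is in view belongs to the job. Of the things shaped like the key, the steel one is meant.

How it is judged:
By the outcome, as a careful person would: the job done as asked, in the order asked, and still so for the second after the job is handed in, while the arm keeps its last pose, push and grip.
It also fails if it takes over 61 s, if anything falls off the work surface, if the arm or the gripper's body presses on something with over 40 N, if the wrist force passes 120 N, or if a joint passes its speed limit or range.

### The arm

A 6-joint arm with a two-finger parallel gripper is mounted at the origin on the work surface. World frame = base frame: x ahead of the robot, y to its left, z up, the work surface at z = 0. Lengths are in mm, angles in rad, forces in N, time in s.
With the tool pointing down it reaches from about 350 to 975 mm from the base axis. Payload 7.1 kg.
Tool frame: the origin (TCP) lies at the very end of the fingers, on their centre line; the grasp point (between the pads) lies 19 mm behind it; z points along the fingers, x is the direction in which the jaws open and shut, and the axes are right-handed (so a half turn about z gives the same grasp; the last joint's range is limited). The gripper opens to 88 mm and grips with 3 to 60 N. Pads are 20 mm wide; open, the fingers measure 115 mm over their backs; the gripper's body (75 mm by 178 mm) begins 61 mm behind the grasp point.
Start: joints at [1.308, 0.423, 1.63, -0, 1.089, -0.019], TCP at [150.839, 606.508, 222.675] pointing down, gripper open.
Joint ranges: [-3, 3], [-0.9, 2.11], [0.09, 2.58], [-1.31, 4.45], [0.11, 2.69], [-2.54, 2.54]. Speed limits (rad/s): [2.39, 2.39, 3.01, 3.14, 3.14, 3.14].

### API

Orientations are given as a rotation vector (axis times angle).
In Python, from workcell import ctrl gives the robot as it stands. The module is installed in compiled form; this text tells all that it offers.
- The arm moves only by the tool move_arm, never from a script. Its argument "motion" is a list of rows, each a list of 2 entries, a list of its own where there are three numbers: the shift along the tool's x, y, z normalised to -1 to 1, where 1 is 150 mm, then the turn, a rotation vector about the tool's x, y, z normalised to -1 to 1, where 1 is 60 degrees. In form: [[[x, y, z], [rx, ry, rz]], ...]. A call has exactly 5 rows; each row is the pose to reach, as a shift and turn from the pose commanded when the call began, along the tool's axes at that moment; what a row does not reach only later rows make up. A row lasts 1/8 s, in which the tool goes at most 62.5 mm and 10.7 degrees, less where a joint would pass 70% of its speed; a pose out of reach is approached as far as the arm can. A call with a number of a shift or a turn outside -1 to 1 is refused whole. A call with a gripper value outside its range is refused whole. "gripper" is the opening, from 0 (shut) to 1 (fully open), set as the call begins (left out, the last holds). The fingers move at their own pace and stop on an object; the grip force is fixed at half the most. Time passes only in rows, so rows that repeat a pose let the fingers close, or fill a call up. It gives the time, the measured TCP pose, the force and the opening at its end, in the units of the state.
- ctrl.get_obs(): the state, without advancing time (a new reading comes with each control period).
- ctrl.get_image(name): name is "scene" or "top"; returns a dict with "pixels" (384x512x3 uint8, red, green, blue), "camera_matrix" (3x3 intrinsics, pixels), "R" (3x3) and "t" (3): a world point X has camera coordinates R X + t. Camera axes: x right, y down, z forward; pixel columns grow to the right and rows downward; lengths in mm; the calibration is good to about 2 mm. A picture is of the moment at which its call begins. There is no depth.
- ctrl.close_job(): hands the job in, once; it reports no verdict.
Trained networks look in the newest picture that a camera, given by its name, has taken for a name from the list of things; names that differ only in an ending like _2 or _b are one class to them, and where a whole thing is asked for, a point or a joint stands for the part that bears it (a point fixed in the world has none). Each returns a list of dicts, best first, with "p" (0 to 1); they miss things now and then, are a little off and sometimes report something else, mostly with a low value. They report only what shows in the picture. A call takes as long as a camera call. They do not tell look-alikes from the thing itself.
- ctrl.boxes_of(camera, name): "location" ([x, y, z] in mm, in world coordinates, good to about 4 mm: the middle of the surface that is visible of it).
- ctrl.regions_of(camera, name): "mask" (384x512 bool, what is visible of it).
- ctrl.pinpoint(camera, name): "location" ([x, y, z] in mm, in world coordinates, good to about 4 mm: a listed point, or the origin of a listed thing).
The state is a dict: "t": time; "qpos": joint angles; "qvel": joint speeds; "joint_torque": joint torques, N m; "ee_pos": TCP position; "orientation": TCP orientation; "ft_force": force on the tool from outside, world axes, zero at the start; "moment": the same for the moment, N m; "width": finger opening in mm.
Only numpy, scipy, OpenCV 4.12 (cv2) and the standard library are available. Lean on these libraries where they do the work, as an engineer would, in place of code of your own. Each camera call takes 0.05 s, during which the arm holds its last target.

## Working session

There is one attempt and no reset: what is moved stays moved. The work goes in short steps, Python scripts to look and compute and a tool call to move; the robot and the scene stay as the last step left them, time stands still between calls to the robot, and variables do not carry over. Pictures are saved under pics/ and viewed, and the job is handed in when it is done.

Besides the shell and the picture viewer there is one more tool, called by a JSON object that holds its "api" and its "payload". move_arm: Moves the arm, as the interface text tells. Its arguments: {"type":"object","properties":{"motion":{"type":"array","items":{"type":"array"}},"gripper":{"type":"number"}},"required":["motion"]}

```bash
mkdir -p pics; ls; python3 - <<'E'
from workcell import ctrl
import cv2,numpy as np
o=ctrl.get_obs()
for k,v in o.items(): print(k,np.round(v,3))
for c in ["scene","top"]:
    im=ctrl.get_image(c); cv2.imwrite(f"pics/{c}0.png",im["pixels"][:,:,::-1])
    print(c,im["camera_matrix"].tolist(),np.round(im["R"],4).tolist(),np.round(im["t"],1))
    for n in ["loaf_box","shutter_edge","lever_pad","key_stand","key","keyway","pepper_mill","sugar_bowl","saucers"]:
        try: print(n,[(np.round(d["location"],1).tolist(),{k:np.round(v,3) for k,v in d.items() if k!="location"}) for d in ctrl.pinpoint(c,n)])
        except Exception as e: print(n,e)
E
```

```text
pics
t 0.0
qpos [ 1.308  0.424  1.631 -0.     1.089 -0.019]
qvel [ 0.001  0.001  0.    -0.002 -0.001 -0.001]
joint_torque [ 2.0000e-03 -5.4463e+01 -2.7366e+01  6.4000e-02  2.3000e-02 -0.0000e+00]
ee_pos [150.721 605.979 221.889]
orientation [ 2.474e+00  1.934e+00 -2.000e-03]
ft_force [ 0.239  0.146 -0.588]
moment [-0.022  0.006 -0.032]
width 88.025
scene [[479.159532761598, 0.0, 250.3698187871725], [0.0, 479.159532761598, 193.90986090842787], [0.0, 0.0, 1.0]] [[-0.8101, 0.5863, -0.0031], [0.4063, 0.5576, -0.7238], [-0.4227, -0.5876, -0.69]] [ 419.6 -123.9 1568.9]
loaf_box [([574.2, 19.1, -0.3], {'p': np.float64(0.85)}), ([524.0, -31.0, 160.7], {'p': np.float64(0.49)})]
shutter_edge [([526.5, -29.5, 159.6], {'p': np.float64(0.68)})]
lever_pad [([515.1, 62.5, 219.1], {'p': np.float64(0.54)})]
key_stand [([476.7, 363.6, -1.3], {'p': np.float64(0.82)})]
key [([517.9, 241.2, 5.7], {'p': np.float64(0.77)}), ([498.1, 439.3, 6.0], {'p': np.float64(0.69)}), ([347.8, 394.4, 4.9], {'p': np.float64(0.54)}), ([483.8, 364.0, 11.4], {'p': np.float64(0.43)})]
keyway []
pepper_mill [([427.2, -340.1, 
[... 399 characters left out ...]
  38.8  554.9 1322.3]
loaf_box [([569.0, 10.1, -3.0], {'p': np.float64(0.89)})]
shutter_edge [([525.6, -34.5, 161.8], {'p': np.float64(0.59)})]
lever_pad [([515.7, 66.3, 220.3], {'p': np.float64(0.55)})]
key_stand [([482.0, 356.2, 1.1], {'p': np.float64(0.75)}), ([517.8, 68.5, 217.6], {'p': np.float64(0.61)})]
key [([342.8, 397.3, 4.2], {'p': np.float64(0.71)}), ([515.1, 245.6, 3.8], {'p': np.float64(0.56)}), ([495.9, 438.1, 0.6], {'p': np.float64(0.55)}), ([479.8, 364.4, 11.5], {'p': np.float64(0.41)})]
keyway []
pepper_mill [([425.1, -337.2, -0.1], {'p': np.float64(0.83)})]
sugar_bowl [([691.0, -363.8, 2.9], {'p': np.float64(0.91)})]
saucers [([660.8, 319.8, 1.6], {'p': np.float64(0.79)})]
```

View pics/scene0.png

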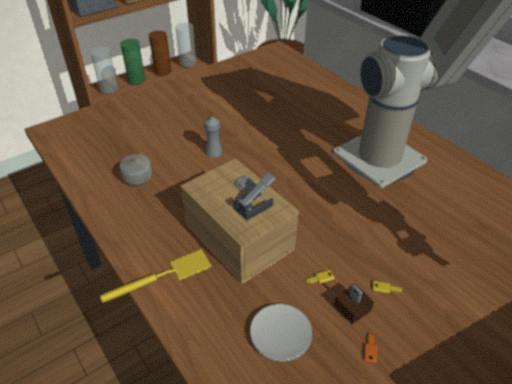

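View pics/top0.png

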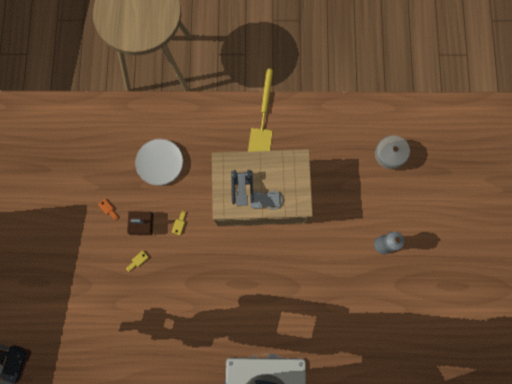

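The scene shows the box at about (240,215) scene px. The steel key sits upright in the dark stand at scene (355,297) and top (140,222). The yellow and orange keys are decoys. I'll zoom in for accurate poses.

```bash
cat > h.py <<'E'
from workcell import ctrl
import cv2,numpy as np
def crop(c,u0,v0,w,h,s,name,im=None):
    im=im or ctrl.get_image(c)
    p=im["pixels"][v0:v0+h,u0:u0+w,::-1]
    cv2.imwrite("pics/"+name,cv2.resize(p,None,fx=s,fy=s,interpolation=cv2.INTER_CUBIC))
    return im
def proj(im,X):
    X=np.atleast_2d(X); c=X@np.array(im["R"]).T+im["t"]; p=c@np.array(im["camera_matrix"]).T
    return p[:,:2]/p[:,2:]
def unproj(im,u,v,z):
    R=np.array(im["R"]);t=np.array(im["t"]);d=R.T@np.linalg.solve(im["camera_matrix"],[u,v,1]);o=-R.T@t
    return o+d*(z-o[2])/d[2]
E
python3 - <<'E'
from h import *
a=crop("top",200,140,125,95,6,"boxtop.png")
crop("top",115,200,50,40,14,"keytop.png",a)
b=crop("scene",170,150,140,130,4,"boxscene.png")
crop("scene",320,270,70,60,10,"keyscene.png",b)
for c,im in [("top",a),("scene",b)]:
  for n in ["loaf_box","key","key_stand","lever","shutter_edge"]:
    for d in ctrl.regions_of(c,n)[:4]:
        m=d["mask"].astype(np.uint8);
        r=cv2.minAreaRect(cv2.findNonZero(m)); print(c,n,round(d["p"],2),m.sum(),np.round(r[0],1),np.round(r[1],1),round(r[2],1))
    for d in ctrl.boxes_of(c,n)[:4]: print("   box",np.round(d["location"],1),round(d["p"],2))
E
```

```text
top loaf_box 0.73 7264 [261.6 188.1] [ 75.2 100. ] 88.5
   box [554.   10.8 149.6] 0.88
top key 0.73 144 [136.5 262. ] [ 7.8 23.3] 45.0
top key 0.57 169 [179.6 222.7] [ 9.2 23.1] 18.4
top key 0.56 179 [108.4 209.8] [22.7  9.6] 50.2
top key 0.54 47 [136. 221.] [ 4. 10.] 90.0
   box [473.8 252.3   6. ] 0.69
   box [473.3 358.2  77.9] 0.58
   box [524.7 465.8   7.2] 0.52
   box [372.  365.3   9.7] 0.49
top key_stand 0.7 559 [140. 223.] [25.5 23.4] 3.6
   box [473.8 351.1  39.9] 0.63
top lever 0.52 288 [242. 189.] [32. 10.] 90.0
top lever 0.17 476 [388.6 242.8] [19.  29.7] 71.6
   box [533.7  67.2 211.9] 0.74
top shutter_edge 0.73 367 [265.  200.4] [13.8 28.3] 87.3
   box [520.6   2.1 163.6] 0.89
scene loaf_box 0.94 9431 [240.5 214.9] [118.  99.] 55.2
   box [601.   74.  150.5] 0.85
   box [ 702.2 -340.8   69.4] 0.31
scene key 0.74 273 [370. 348.] [28. 12.] 90.0
scene key 0.69 571 [212.1 136.5] [39.8 16.4] 85.4
scene key 0.63 234 [319.8 276.7] [11.6 26.5] 78.7
scene key 0.5 143 [356.  292.5] [17. 10.] 90.0
   box [530.9 469.6   8.1] 0.74
   box [378.9 368.1  10. ] 0.62
   box [487.5 362.4  63.2] 0.5
   box [481.3 252.9  11. ] 0.48
scene key_stand 0.9 794 [353.3 302.8] [33.9 31.8] 45.0
   box [499.9 374.9  37.7] 0.71
   box [597.3  74.5 149.8] 0.26
scene lever 0.87 326 [258.  188.5] [10.6 38.9] 45.0
   box [535.7  67.7 208.2] 0.74
   box [523.4  -3.4 162. ] 0.55
```

View pics/boxtop.png

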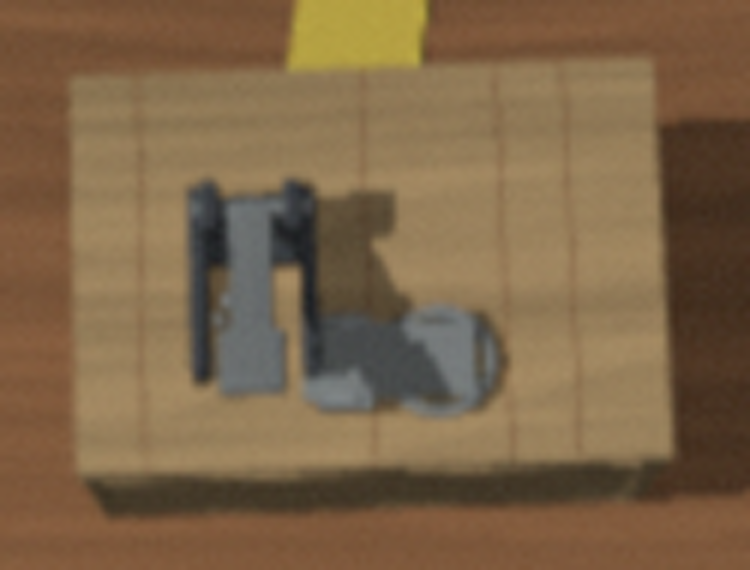

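View pics/keytop.png

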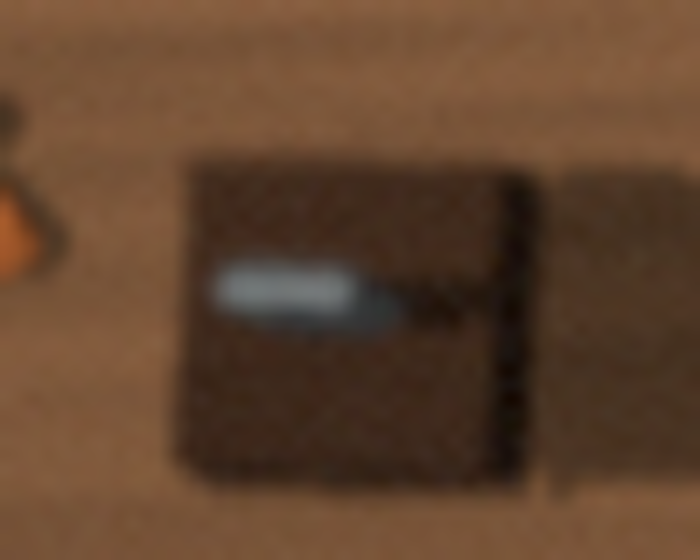

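View pics/boxscene.png

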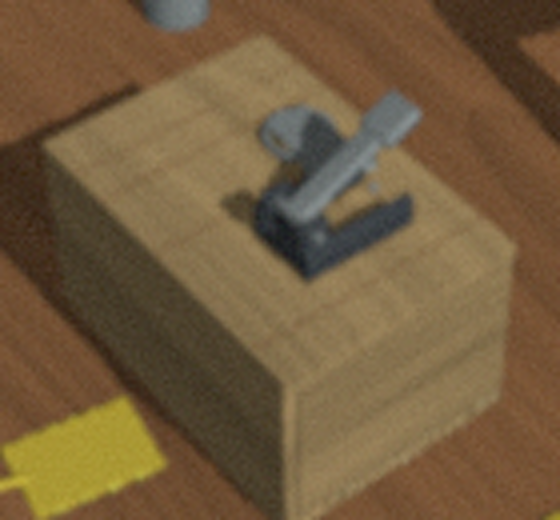

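View pics/keyscene.png

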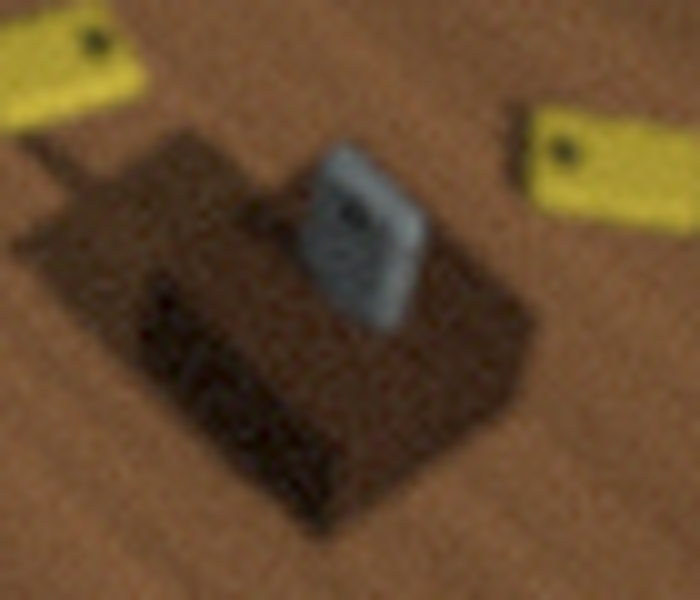

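```bash
cat > fit.py <<'E'
from h import *
from scipy.optimize import least_squares
def fit(obs,L,x0):
    # obs: list of (im, pts Nx2 px), L: list of local Nx3
    def r(p):
        c,s=np.cos(p[2]),np.sin(p[2]);R=np.array([[c,-s,0],[s,c,0],[0,0,1]])
        return np.concatenate([(proj(im,l@R.T+[p[0],p[1],0])-q).ravel() for (im,q),l in zip(obs,L)])
    s=least_squares(r,x0,loss='soft_l1'); return s.x, r(s.x).reshape(-1,2)
def cp(P,u0,v0,s): return (np.array(P,float)+.5)/s-.5+[u0,v0]
E
python3 - <<'E'
from fit import *
a=ctrl.get_image("top");b=ctrl.get_image("scene")
# top: TL=+x+y, TR=+x-y, BR=-x-y, BL=-x+y
Lt=np.array([[90,130,150],[90,-130,150],[-90,-130,150],[-90,130,150.]])
qt=cp([[70,77],[655,58],[674,458],[78,472]],200,140,6)
# scene: (47,147)=+x-y ; (262,37)=-x-y ; (515,245)=-x+y ; (287,388)=+x+y
Ls=np.array([[90,-130,150],[-90,-130,150],[-90,130,150],[90,130,150.]])
qs=cp([[45,147],[262,37],[516,245],[287,388]],170,150,4)
for o,l in [([(a,qt)],[Lt]),([(b,qs)],[Ls]),([(a,qt),(b,qs)],[Lt,Ls])]:
    x,r=fit(o,l,[569,10,0]); print(np.round(x,3),np.round(r,1).tolist())
bx=x
h=32
Kt=np.array([[h,h,40],[h,-h,40],[-h,h,40.]]) 
kt=cp([[190,165],[505,175],[180,468]],115,200,14)
Ks=np.array([[-h,h,40],[h,h,40]]);
ks=cp([[535,320],[335,450]],320,270,10)
for o,l in [([(a,kt)],[Kt]),([(b,ks)],[Ks]),([(a,kt),(b,ks)],[Kt,Ks])]:
    x,r=fit(o,l,[478,360,0]); print("stand",np.round(x,3),np.round(r,1).tolist())
# key bow top
T=np.array([[4,14,82],[4,-14,82],[-4,-14,82],[-4,14,82.]])
tk=cp([[222,260],[358,264],[352,312],[214,308]],115,200,14)
x,r=fit([(a,tk)],[T],[478,360,0]);print("key",np.round(x,3),np.round(r,1).tolist())
# lock centre, seen in top: collar circle 
c,s=np.cos(bx[2]),np.sin(bx[2]);R=np.array([[c,-s],[s,c]])
print("lock",R@[-45,-30]+bx[:2],"pad",R@[-63+0,50]+bx[:2], R@[20-83*np.cos(.46),50]+bx[:2])
X=np.append(R@[-45,-30]+bx[:2],156)
print(proj(a,X),(proj(a,X)-[200,140]+.5)*6-.5,(proj(b,X)-[170,150]+.5)*4-.5)
E
```

```text
[5.70392e+02 1.41310e+01 3.60000e-02] [[0.3, -0.3], [-0.2, 0.0], [0.1, -0.1], [-0.2, 0.4]]
[5.71195e+02 2.10660e+01 4.60000e-02] [[-0.8, -0.1], [0.1, -0.2], [0.6, 0.3], [-0.0, -0.2]]
[5.70077e+02 1.68180e+01 4.00000e-02] [[-0.8, 0.0], [-1.3, -0.1], [-0.9, -0.2], [-1.1, 0.7], [-1.1, -1.4], [-0.1, -1.1], [-0.3, -0.6], [-1.1, -1.6]]
stand [ 4.78597e+02  3.60145e+02 -9.00000e-03] [[0.3, -0.1], [0.1, -0.4], [-0.5, 0.6]]
stand [ 4.81033e+02  3.62691e+02 -3.50000e-02] [[0.2, -0.2], [-0.2, 0.2]]
stand [ 4.79470e+02  3.61517e+02 -3.20000e-02] [[0.1, -0.7], [-0.1, -0.5], [-1.2, 0.0], [0.3, -0.9], [-0.0, -0.5]]
key [ 4.80072e+02  3.60852e+02 -3.10000e-02] [[-0.3, 0.2], [0.1, 0.3], [0.2, -0.2], [0.0, -0.3]]
lock [526.31046184 -14.95485433] pad [505.13018815  64.26254279] [513.75094913  64.60706949]
[[272.12411549 199.59033375]] [[435.24469293 360.0420025 ]] [[298.34403707 129.08744255]]
```

```bash
cat > mv.py <<'E'
import sys
from h import *
from scipy.spatial.transform import Rotation as Ro
def obs():
    o=ctrl.get_obs(); R=Ro.from_rotvec(o["orientation"]); m=R.as_matrix()
    th=np.arctan2(m[1,0],m[0,0]); 
    print("t",round(o["t"],2),"pos",np.round(o["ee_pos"],1),"th",round(th,3),"zax",np.round(m[:,2],3),"F",np.round(o["ft_force"],1),"M",np.round(o["moment"],2),"w",round(o["width"],1),"q",np.round(o["qpos"],2))
    return o,m,th
def to(x,y,z,th,base=None):
    o,m,t0=obs(); p=np.array(o["ee_pos"]) if base is None else np.array(base[:3])
    d=m.T@(np.array([x,y,z])-p)/150
    T=np.array([[np.cos(th),np.sin(th),0],[np.sin(th),-np.cos(th),0],[0,0,-1]])
    rv=Ro.from_matrix(m.T@T).as_rotvec()/np.radians(60)
    print("shift",np.round(d,3),"turn",np.round(rv,3))
if __name__=="__main__": to(*map(float,sys.argv[1:5]))
E
python3 mv.py 508 64 300 0.04
```

```text
t 2.2 pos [150.8 606.5 222.7] th 1.327 zax [-0. -0. -1.] F [ 0.3 -0.1 -1.1] M [-0.03  0.02 -0.04] w 87.6 q [ 1.31  0.42  1.63 -0.    1.09 -0.02]
shift [-2.935  3.184 -0.515] turn [0.    0.    1.229]
```

{"api": "move_arm", "payload": {"motion": [[[-0.3,0.3,-0.3],[0,0,0.17]],[[-0.6,0.6,-0.5],[0,0,0.34]],[[-0.8,0.85,-0.5],[0,0,0.5]],[[-0.95,1,-0.5],[0,0,0.66]],[[-0.95,1,-0.5],[0,0,0.82]]], "gripper": 0}}

```text
t: 2.82
ee_pos: [263.2, 430.0, 298.3]
orientation: [-3.059, -0.716, -0.001]
ft_force: [-0.2, 0.5, -0.2]
width: 41.4
```

```bash
python3 mv.py 508 64 300 0.04
```

```text
t 2.83 pos [263.2 430.  298.3] th 0.46 zax [ 0.001  0.    -1.   ] F [-0.2  0.5 -0.2] M [-0.04 -0.    0.03] w 41.4 q [ 1.    0.16  1.82 -0.    1.17  0.54]
shift [ 0.38   2.911 -0.011] turn [-0.    -0.001  0.401]
```

{"api": "move_arm", "payload": {"motion": [[[0.1,0.3,0],[0,0,0.17]],[[0.2,0.6,0],[0,0,0.34]],[[0.3,0.8,0],[0,0,0.4]],[[0.38,1,0],[0,0,0.4]],[[0.38,1,0],[0,0,0.4]]]}}

```text
t: 3.45
ee_pos: [381.7, 322.8, 297.7]
orientation: [3.141, 0.073, 0.0]
ft_force: [-0.3, 0.1, -0.2]
width: 0.4
```

```bash
python3 mv.py 508 64 300 0.04
```

```text
t 3.45 pos [381.7 322.8 297.7] th 0.046 zax [ 0. -0. -1.] F [-0.3  0.1 -0.2] M [-0.07  0.06  0.01] w 0.4 q [ 0.68  0.15  1.82 -0.    1.17  0.63]
shift [ 0.761  1.763 -0.015] turn [ 0.    -0.     0.006]
```

{"api": "move_arm", "payload": {"motion": [[[0.1,0.3,0],[0,0,0]],[[0.3,0.6,0],[0,0,0]],[[0.5,0.9,0],[0,0,0]],[[0.7,1,0],[0,0,0]],[[0.76,1,0],[0,0,0]]]}}

```text
t: 4.08
ee_pos: [502.7, 179.5, 297.7]
orientation: [-3.14, -0.075, -0.0]
ft_force: [-0.6, -0.3, 1.1]
width: 0.8
```

{"api": "move_arm", "payload": {"motion": [[[0,0.2,0.05],[0,0,0]],[[0,0.4,0.15],[0,0,0]],[[0,0.6,0.25],[0,0,0]],[[0,0.76,0.3],[0,0,0]],[[0,0.76,0.3],[0,0,0]]]}}

```text
t: 4.7
ee_pos: [506.5, 66.2, 252.1]
orientation: [-3.14, -0.076, 0.003]
ft_force: [0.5, 0.4, 0.5]
width: 0.3
```

```bash
python3 - <<'E'
from mv import *
to(508,64,235,0.04)
a=crop("top",180,120,150,112,5,"p1t.png")
b=crop("scene",150,60,180,180,3,"p1s.png")
for n,im,u,v,s in (("t",a,180,120,5),("s",b,150,60,3)):
    print(n,(proj(im,ctrl.get_obs()["ee_pos"])-[u,v]+.5)*s-.5)
E
```

```text
t 4.7 pos [506.5  66.2 252.1] th 0.049 zax [-0.002  0.    -1.   ] F [0.5 0.4 0.5] M [-0.05  0.08 -0.02] w 0.3 q [0.11 0.22 1.85 0.   1.07 0.06]
shift [0.01  0.015 0.114] turn [-0.     0.002  0.008]
t [[298.46616678 401.57821816]]
s [[361.63236355 322.83475605]]
```

View pics/p1t.png

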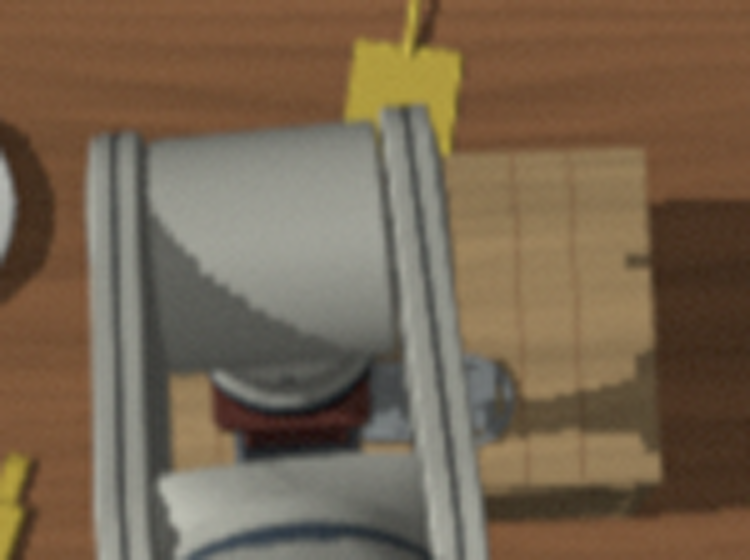

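View pics/p1s.png

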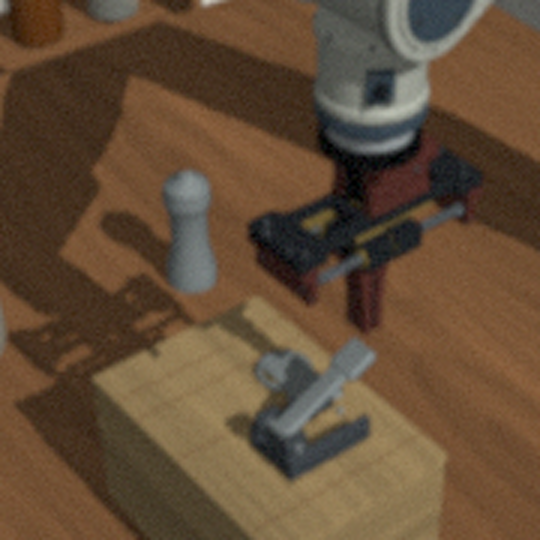

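{"api": "move_arm", "payload": {"motion": [[[0.01,0.01,0.1],[0,0,0]],[[0.01,0.01,0.2],[0,0,0]],[[0.01,0.01,0.28],[0,0,0]],[[0.01,0.01,0.36],[0,0,0]],[[0.01,0.01,0.4],[0,0,0]]]}}

```text
t: 5.42
ee_pos: [508.4, 64.4, 191.6]
orientation: [3.141, 0.078, -0.003]
ft_force: [-1.2, -0.6, 2.4]
width: 0.5
```

```bash
python3 - <<'E'
from mv import *
to(508,64,182,0.04)
E
```

```text
t 5.42 pos [508.4  64.4 191.6] th 0.049 zax [-0.002 -0.    -1.   ] F [-1.2 -0.6  2.4] M [-0.03  0.29  0.01] w 0.5 q [0.1  0.3  1.9  0.   0.94 0.05]
shift [-0.003  0.002  0.064] turn [0.    0.002 0.009]
```

{"api": "move_arm", "payload": {"motion": [[[0,0,0.015],[0,0,0]],[[0,0,0.03],[0,0,0]],[[0,0,0.045],[0,0,0]],[[0,0,0.05],[0,0,0]],[[0,0,0.055],[0,0,0]]]}}

```text
t: 6.05
ee_pos: [509.1, 64.4, 184.8]
orientation: [3.141, 0.078, 0.0]
ft_force: [-2.9, 0.2, 6.3]
width: 0.3
```

{"api": "move_arm", "payload": {"motion": [[[0,0,0.01],[0,0,0]],[[0,0,0.02],[0,0,0]],[[0,0,0.02],[0,0,0]],[[0,0,0.03],[0,0,0]],[[0,0,0.03],[0,0,0]]]}}

```text
t: 6.68
ee_pos: [509.1, 64.5, 183.1]
orientation: [-3.141, -0.078, -0.001]
ft_force: [-12.9, -1.4, 32.7]
width: 0.5
```

{"api": "move_arm", "payload": {"motion": [[[0,0,-0.2],[0,0,0]],[[0,-0.1,-0.5],[0,0,0]],[[0,-0.4,-0.7],[0,0,0]],[[0,-0.7,-0.8],[0,0,0]],[[0,-1,-0.8],[0,0,0]]]}}

```text
t: 7.3
ee_pos: [502.5, 215.9, 301.8]
orientation: [-3.139, -0.077, -0.006]
ft_force: [-0.4, 0.1, 0.5]
width: 0.5
```

{"api": "move_arm", "payload": {"motion": [[[0,-0.3,0],[0,0,0.01]],[[-0.1,-0.6,0],[0,0,0.03]],[[-0.12,-0.9,0],[0,0,0.06]],[[-0.15,-1,0],[0,0,0.07]],[[-0.15,-1,0],[0,0,0.07]]], "gripper": 0.5}}

```text
t: 7.92
ee_pos: [471.4, 363.2, 299.6]
orientation: [3.141, -0.035, -0.0]
ft_force: [-0.8, -0.8, -0.2]
width: 43.3
```

```bash
python3 - <<'E'
from mv import *
to(480,361,200,-0.03)
a=crop("top",200,140,125,95,6,"p2t.png")
b=crop("scene",170,130,140,140,4,"p2s.png")
E
```

```text
t 7.92 pos [471.4 363.2 299.6] th -0.022 zax [-0.    -0.001 -1.   ] F [-0.8 -0.8 -0.2] M [-0.03  0.06 -0.01] w 43.3 q [ 0.64  0.3   1.62 -0.    1.22  0.66]
shift [0.058 0.013 0.664] turn [0.001 0.    0.008]
```

View pics/p2t.png

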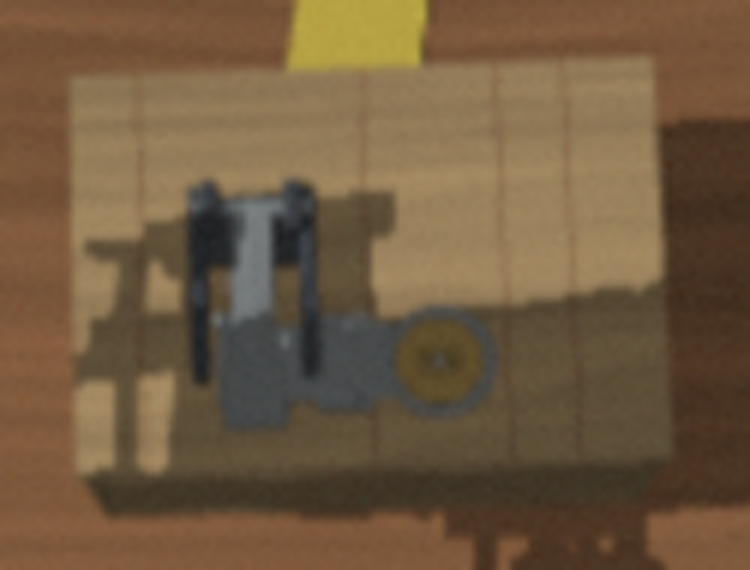

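View pics/p2s.png

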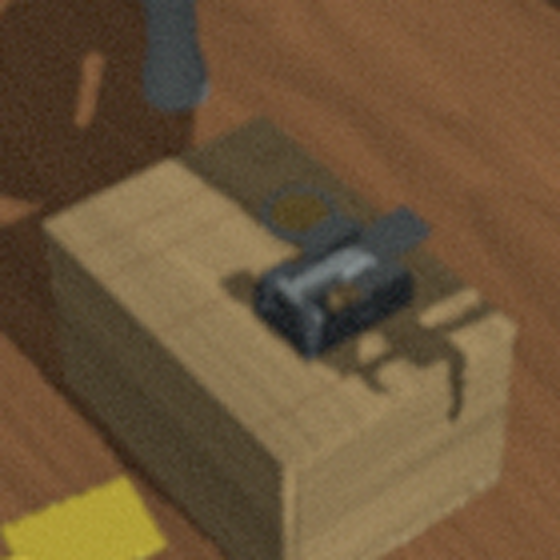

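The lever stayed down and the shutter is off. The brass plug now shows at crop (440,361) in top and (301,212) in scene. Next I'll move over the key.

{"api": "move_arm", "payload": {"motion": [[[0.02,0,0.3],[0,0,0]],[[0.04,0.01,0.6],[0,0,0.008]],[[0.06,0.01,0.9],[0,0,0.008]],[[0.06,0.01,1],[0,0,0.008]],[[0.06,0.01,1],[0,0,0.008]]]}}

```text
t: 8.65
ee_pos: [480.8, 360.3, 149.7]
orientation: [3.14, -0.052, -0.002]
ft_force: [0.4, 0.4, -0.6]
width: 43.7
```

```bash
python3 - <<'E'
from mv import *
o,m,th=obs()
a=crop("top",90,170,100,80,7,"p3t.png")
b=crop("scene",300,200,110,130,5,"p3s.png")
P=np.array(o["ee_pos"])
for n,im,u,v,s in (("t",a,90,170,7),("s",b,300,200,5)):
    print(n,np.round((proj(im,[P,P+m@[21.6,0,0],P-m@[21.6,0,0]])-[u,v]+.5)*s-.5,0).tolist())
    print((proj(im,[[480,361,82]])-[u,v]+.5)*s-.5)
E
```

```text
t 8.65 pos [480.8 360.3 149.7] th -0.033 zax [-0.001 -0.001 -1.   ] F [ 0.4  0.4 -0.6] M [-0.03  0.11  0.02] w 43.7 q [ 0.62  0.48  1.73 -0.    0.93  0.66]
t [[275.0, 326.0], [280.0, 269.0], [269.0, 383.0]]
[[317.59431632 352.92295732]]
s [[303.0, 346.0], [266.0, 368.0], [339.0, 324.0]]
[[282.51002657 436.85551675]]
```

View pics/p3t.png

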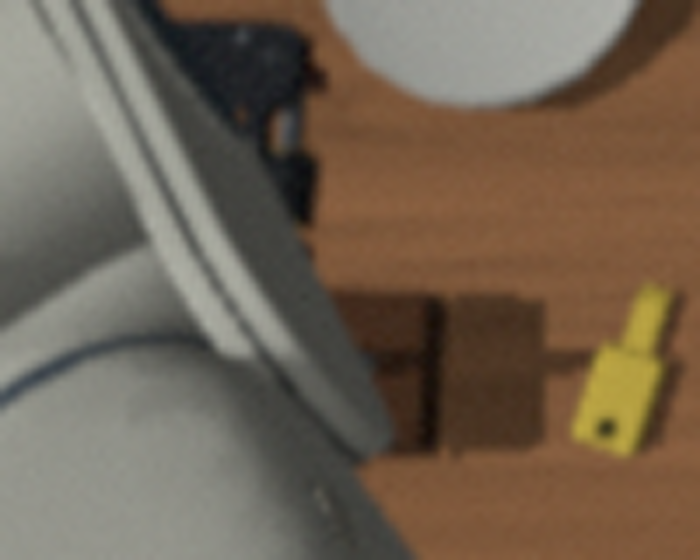

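View pics/p3s.png

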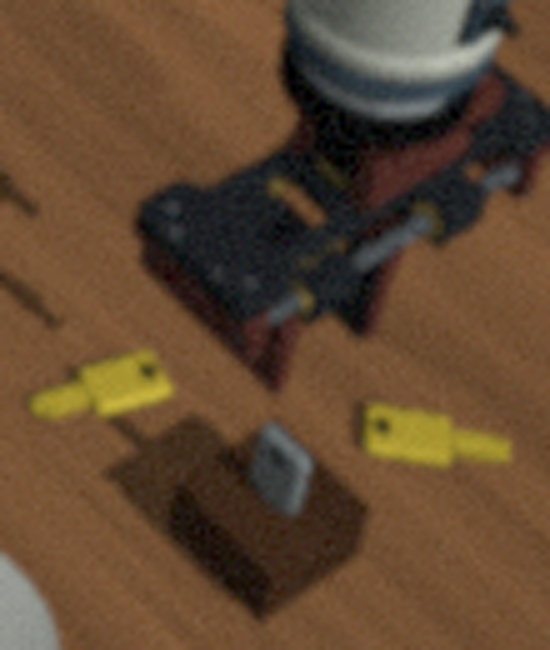

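```bash
python3 - <<'E'
from mv import *
o,m,th=obs()
b=crop("scene",310,240,70,70,11,"p4s.png")
P=np.array(o["ee_pos"])
for X in [[21.8,-10,0],[35.3,-10,0],[35.3,10,0],[-21.8,-10,0],[-35.3,-10,0]]:
    q=proj(b,P+m@X); print(X,np.round((q-[310,240]+.5)*11-.5)[0],np.round((q-[300,200]+.5)*5-.5)[0])
E
```

```text
t 8.75 pos [481.8 361.5 151.6] th -0.033 zax [ 0.002  0.001 -1.   ] F [-0.1 -0.   0.1] M [-0.04  0.15 -0.  ] w 44.1 q [ 0.62  0.48  1.73 -0.    0.93  0.66]
[21.8, -10, 0] [514. 405.] [283. 384.]
[35.3, -10, 0] [462. 437.] [260. 398.]
[35.3, 10, 0] [393. 368.] [228. 367.]
[-21.8, -10, 0] [675. 306.] [357. 339.]
[-35.3, -10, 0] [724. 275.] [379. 325.]
```

View pics/p4s.png

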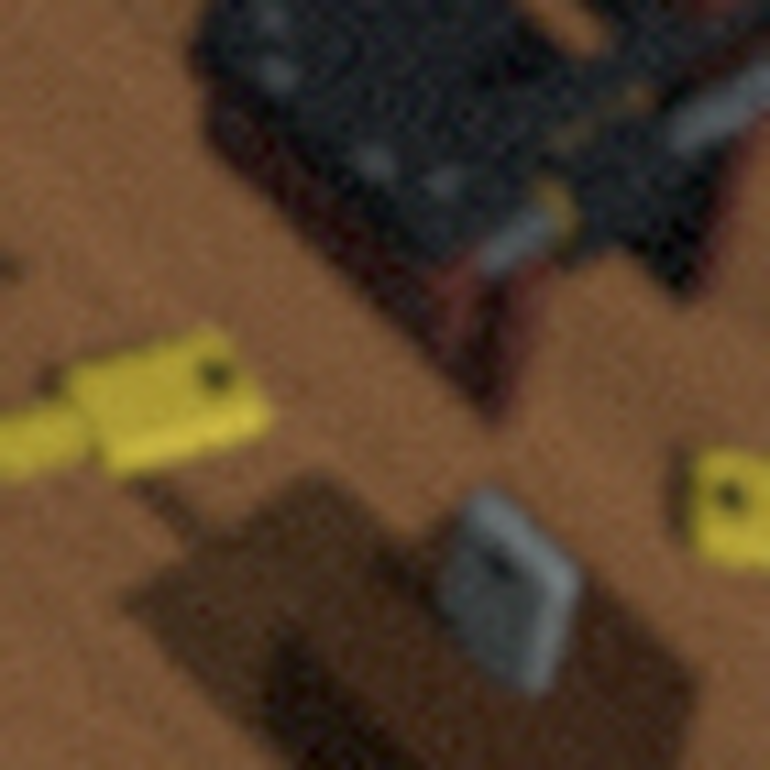

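```bash
python3 - <<'E'
from mv import *
b=ctrl.get_image("scene")
for P in [(524,540),(520,535)]:
    q=cp=(np.array(P)+.5)/11-.5+[310,240]; print(unproj(b,*q,82))
# silhouettes of predicted bow at (480,361)
for c in [(480,361),(482,361),(481,363)]:
  for X in [[4,14,82],[4,-14,82],[-4,-14,82],[-4,14,82],[4,14,40],[-4,14,40]]:
    t=-.03;x=np.array([c[0]+X[0]*np.cos(t)-X[1]*np.sin(t),c[1]+X[0]*np.sin(t)+X[1]*np.cos(t),X[2]])
    print(X[:],np.round((proj(b,x)-[310,240]+.5)*11-.5)[0],end=" ")
  print(c)
E
```

```text
[481.28236131 365.72728608  82.        ]
[481.06032047 364.34728116  82.        ]
[4, 14, 82] [545. 577.] [4, -14, 82] [452. 485.] [-4, -14, 82] [480. 467.] [-4, 14, 82] [573. 559.] [4, 14, 40] [514. 693.] [-4, 14, 40] [542. 675.] (480, 361)
[4, 14, 82] [538. 582.] [4, -14, 82] [445. 489.] [-4, -14, 82] [473. 472.] [-4, 14, 82] [566. 564.] [4, 14, 40] [508. 698.] [-4, 14, 40] [536. 679.] (482, 361)
[4, 14, 82] [548. 586.] [4, -14, 82] [455. 493.] [-4, -14, 82] [483. 476.] [-4, 14, 82] [577. 568.] [4, 14, 40] [518. 702.] [-4, 14, 40] [546. 684.] (481, 363)
```

{"api": "move_arm", "payload": {"motion": [[[0,-0.015,0.15],[0,0,0]],[[0,-0.015,0.3],[0,0,0]],[[0,-0.015,0.45],[0,0,0]],[[0,-0.015,0.6],[0,0,0]],[[0,-0.015,0.66],[0,0,0]]]}}

```text
t: 9.48
ee_pos: [480.8, 363.7, 51.0]
orientation: [-3.141, 0.05, -0.0]
ft_force: [-0.1, -0.4, -0.2]
width: 44.1
```

```bash
python3 - <<'E'
from mv import *
o,m,th=obs()
b=crop("scene",310,240,70,70,11,"p5s.png")
P=np.array(o["ee_pos"])
print(proj(b,P),(proj(b,P-m@[0,0,19])-[310,240]+.5)*11-.5)
E
```

```text
t 9.47 pos [480.8 363.7  51. ] th -0.032 zax [ 0.  0. -1.] F [-0.1 -0.4 -0.2] M [-0.05  0.08 -0.01] w 44.1 q [0.63 0.63 1.77 0.   0.75 0.66]
[[354.68868543 295.77597036]] [[509.92847295 566.14547724]]
```

View pics/p5s.png

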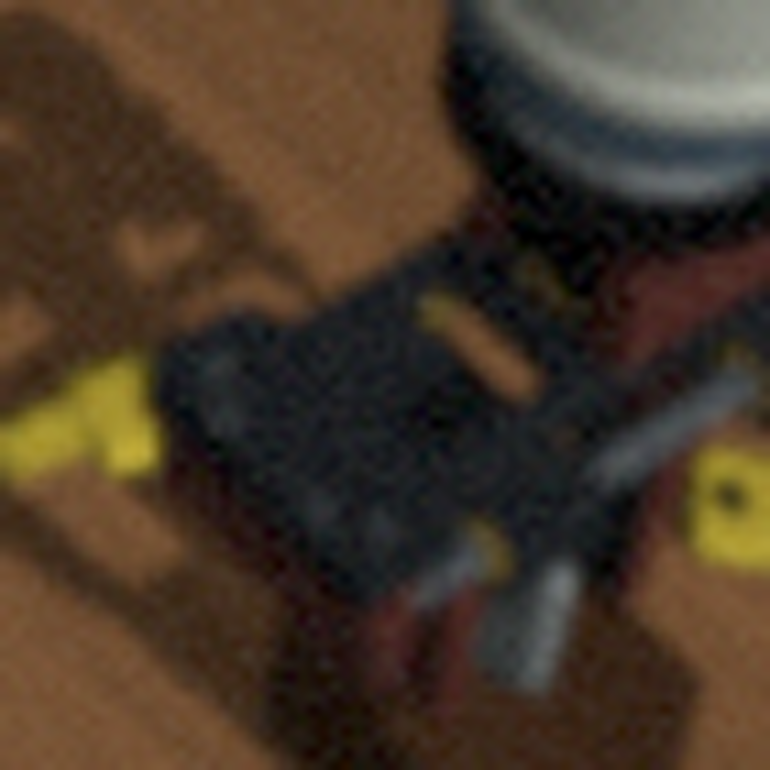

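{"api": "move_arm", "payload": {"motion": [[[0,0,0],[0,0,0]],[[0,0,0],[0,0,0]],[[0,0,0],[0,0,0]],[[0,0,0],[0,0,0]],[[0,0,0],[0,0,0]]], "gripper": 0}}

```text
t: 10.15
ee_pos: [481.0, 363.6, 51.3]
orientation: [-3.141, 0.051, -0.001]
ft_force: [-0.4, -1.5, 2.2]
width: 7.7
```

```bash
python3 mv.py 480 363 51 -0.03
```

```text
t 10.15 pos [481.  363.6  51.3] th -0.032 zax [ 0.  0. -1.] F [-0.4 -1.5  2.2] M [-0.09  0.18  0.09] w 7.7 q [0.63 0.63 1.77 0.   0.75 0.66]
shift [-0.006  0.004  0.002] turn [-0.    -0.    -0.002]
```

{"api": "move_arm", "payload": {"motion": [[[0,0,-0.1],[0,0,0]],[[0,0,-0.3],[0,0,0]],[[0,0,-0.6],[0,0,0]],[[0,0,-0.9],[0,0,0]],[[0,0,-1],[0,0,0]]]}}

```text
t: 10.78
ee_pos: [482.0, 364.4, 204.5]
orientation: [-3.138, 0.051, -0.007]
ft_force: [-1.0, -0.9, -1.7]
width: 8.0
```

```bash
python3 - <<'E'
from mv import *
o,m,th=obs()
b=crop("scene",300,190,80,80,9,"p6s.png")
a=ctrl.get_image("top")
cv2.imwrite("pics/p6t.png",a["pixels"][:,:,::-1])
P=np.array(o["ee_pos"])
for X in [[0,0,0],[-2.5,-6,38],[-2.5,6,38],[4,-14,-32],[-4,-14,-32],[-4,-14,10],[-4,14,10]]:
    print(X,np.round((proj(b,P+m@X)-[300,190]+.5)*9-.5)[0])
E
```

```text
t 10.78 pos [482.  364.4 204.5] th -0.032 zax [ 0.004  0.003 -1.   ] F [-1.  -0.9 -1.7] M [-0.07  0.04 -0.03] w 8.0 q [ 0.63  0.41  1.7  -0.    1.03  0.66]
[0, 0, 0] [591. 582.]
[-2.5, -6, 38] [590. 695.]
[-2.5, 6, 38] [555. 662.]
[4, -14, -32] [645. 539.]
[-4, -14, -32] [670. 524.]
[-4, -14, 10] [639. 640.]
[-4, 14, 10] [555. 564.]
```

View pics/p6s.png

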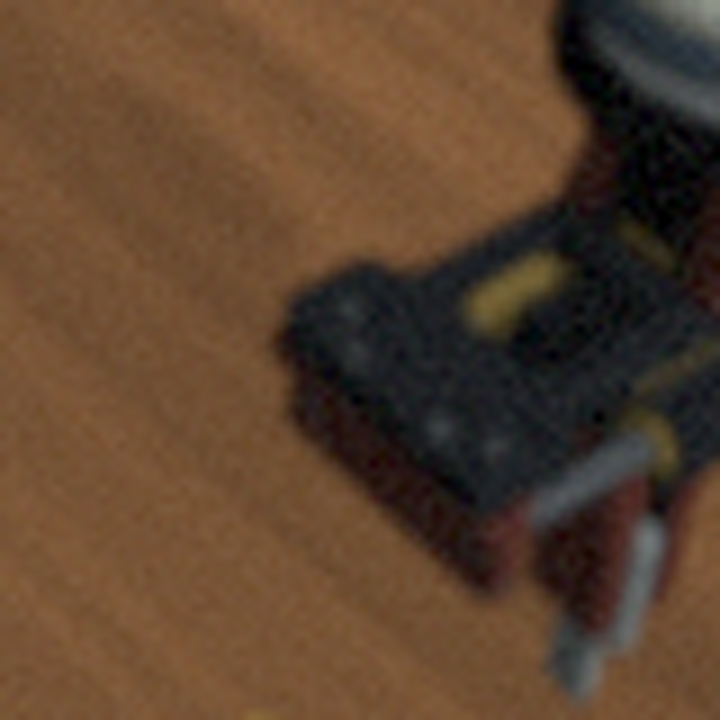

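```bash
python3 - <<'E'
from fit import *
a=ctrl.get_image("top");b=ctrl.get_image("scene")
for c in ("top","scene"):
  for n in ("keyway","loaf_box","shutter_edge"):
    print(c,n,[(np.round(d["location"],1).tolist(),round(d["p"],2)) for d in ctrl.pinpoint(c,n)])
print(unproj(a,*cp([440,361],200,140,6),156),unproj(b,*cp([301,212],170,130,4),156))
crop("top",255,185,40,30,20,"p7t.png",a);crop("scene",225,170,40,30,20,"p7s.png",b)
for x in ([570.4,14.1,.036],[571.2,21.1,.046]):
    c,s=np.cos(x[2]),np.sin(x[2]);print(np.array([[c,-s],[s,c]])@[-45,-30]+x[:2])
E
```

```text
top keyway [([524.9, -15.1, 151.8], 0.56)]
top loaf_box [([567.9, 12.8, -2.6], 0.89)]
top shutter_edge [([523.2, 3.4, 164.1], 0.47)]
scene keyway [([481.4, 363.6, -2.4], 0.69), ([527.7, -14.9, 152.6], 0.68)]
scene loaf_box [([571.4, 17.9, 0.5], 0.78)]
scene shutter_edge [([523.2, 6.6, 162.0], 0.65)]
[525.90059321 -17.02613429 156.        ] [526.54619896 -11.64035538 156.        ]
[526.50892359 -17.5002122 ]
[527.62711498 -10.93753565]
```

View pics/p7t.png

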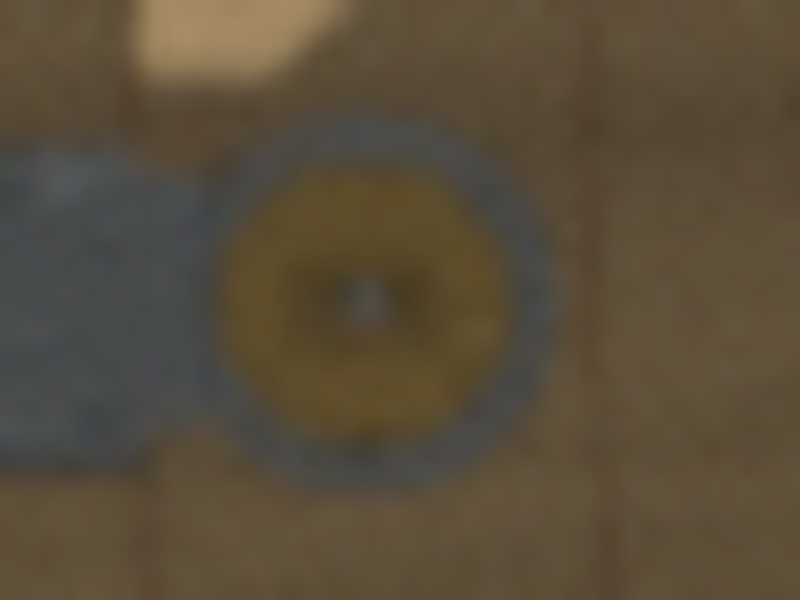

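View pics/p7s.png

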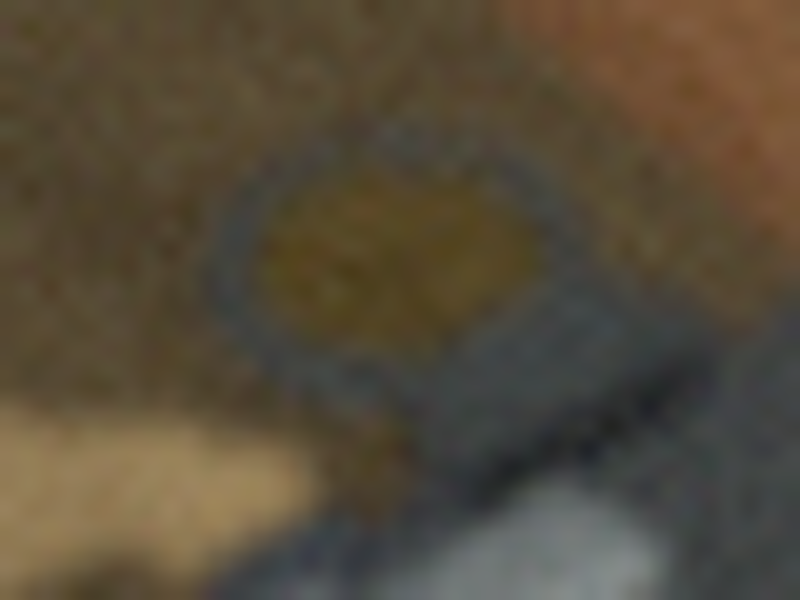

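{"api": "move_arm", "payload": {"motion": [[[0,0.1,-0.2],[0,0,0]],[[0,0.4,-0.35],[0,0,0]],[[0.05,0.7,-0.35],[0,0,-0.02]],[[0.1,1,-0.35],[0,0,-0.04]],[[0.1,1,-0.35],[0,0,-0.07]]]}}

```text
t: 11.9
ee_pos: [491.0, 210.7, 253.2]
orientation: [3.14, 0.061, -0.001]
ft_force: [0.3, 1.3, 0.2]
width: 8.0
```

{"api": "move_arm", "payload": {"motion": [[[0.02,0.3,0],[0,0,0]],[[0.05,0.6,0],[0,0,0]],[[0.1,0.8,0],[0,0,0]],[[0.12,1,0],[0,0,0]],[[0.12,1,0],[0,0,0]]]}}

```text
t: 12.52
ee_pos: [515.4, 63.4, 253.1]
orientation: [-3.141, -0.062, 0.001]
ft_force: [0.4, -0.4, -0.2]
width: 7.9
```

```bash
python3 mv.py 526.5 -12.5 225 0.043
```

```text
t 12.53 pos [515.4  63.4 253.1] th 0.039 zax [-0.  0. -1.] F [ 0.4 -0.4 -0.2] M [-0.07  0.07 -0.02] w 7.9 q [0.1  0.23 1.83 0.   1.08 0.06]
shift [0.054 0.509 0.187] turn [-0.     0.    -0.003]
```

{"api": "move_arm", "payload": {"motion": [[[0.02,0.2,0],[0,0,0]],[[0.05,0.4,0],[0,0,0]],[[0.05,0.51,0.05],[0,0,0]],[[0.05,0.51,0.15],[0,0,0]],[[0.05,0.51,0.22],[0,0,0]]]}}

```text
t: 13.15
ee_pos: [524.9, -11.2, 218.8]
orientation: [-3.14, -0.065, 0.003]
ft_force: [-0.5, 0.1, -0.6]
width: 8.0
```

```bash
python3 - <<'E'
from mv import *
o,m,th=obs()
b=crop("scene",210,140,60,60,12,"p8s.png")
a=crop("top",230,160,80,60,10,"p8t.png")
P=np.array(o["ee_pos"])
for X in [[0,0,0],[-2.5,-6,38],[2.5,-6,38],[2.5,6,38],[-4,-14,10],[0,0,38]]:
    print(X,np.round((proj(b,P+m@X)-[210,140]+.5)*12-.5)[0],np.round((proj(a,P+m@X)-[230,160]+.5)*10-.5)[0])
E
```

```text
t 13.15 pos [524.9 -11.2 218.8] th 0.041 zax [-0.002  0.    -1.   ] F [-0.5  0.1 -0.6] M [-0.08  0.06  0.03] w 8.0 q [-0.04  0.28  1.85  0.    1.01 -0.09]
[0, 0, 0] [428. 293.] [418. 361.]
[-2.5, -6, 38] [457. 439.] [391. 399.]
[2.5, -6, 38] [439. 449.] [390. 380.]
[2.5, 6, 38] [404. 419.] [437. 378.]
[-4, -14, 10] [485. 355.] [362. 386.]
[0, 0, 38] [431. 429.] [414. 389.]
```

View pics/p8s.png

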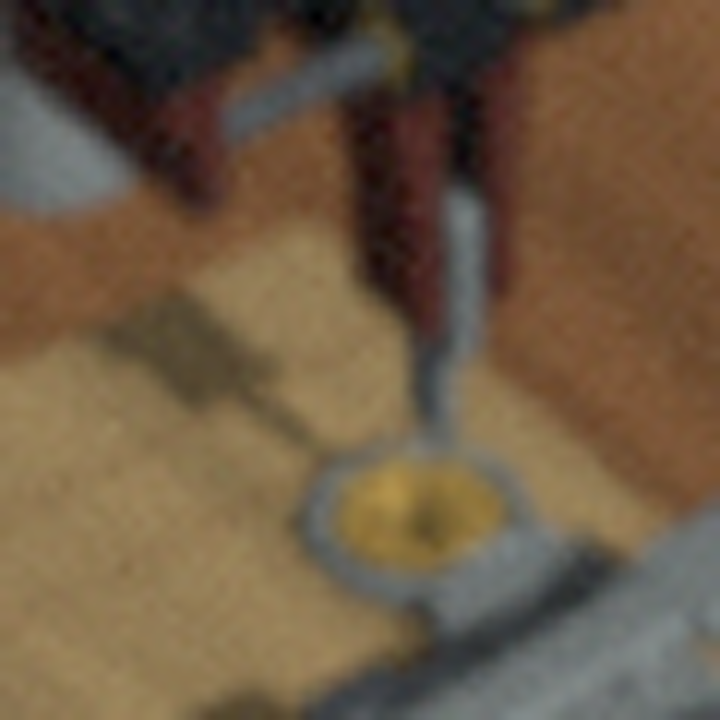

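View pics/p8t.png

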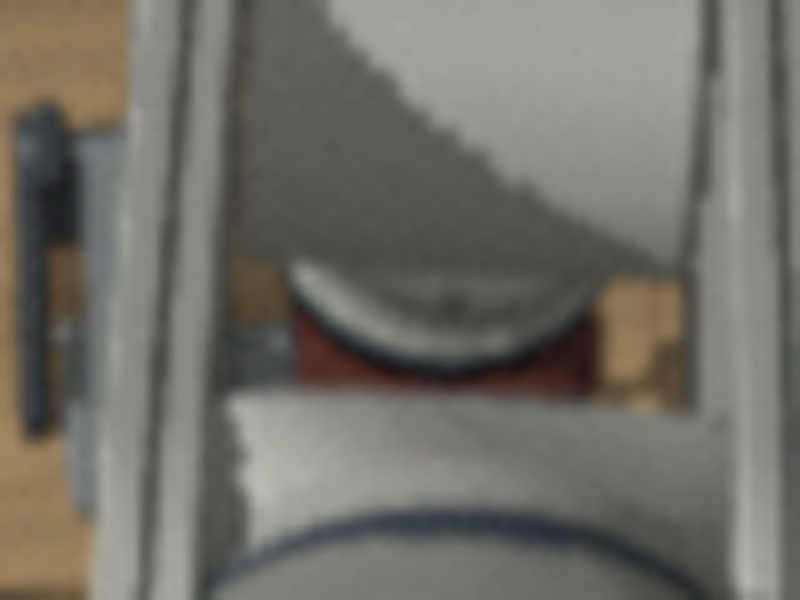

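{"api": "move_arm", "payload": {"motion": [[[0.005,0.01,0.03],[0,0,0]],[[0.01,0.01,0.06],[0,0,0]],[[0.01,0.01,0.1],[0,0,0]],[[0.01,0.01,0.13],[0,0,0]],[[0.01,0.01,0.13],[0,0,0]]]}}

```text
t: 13.88
ee_pos: [527.0, -13.7, 200.5]
orientation: [-3.141, -0.064, 0.001]
ft_force: [-0.1, -0.2, -0.7]
width: 7.8
```

```bash
python3 - <<'E'
from mv import *
o,m,th=obs()
b=crop("scene",225,155,45,45,16,"p9s.png")
P=np.array(o["ee_pos"])
for X in [[0,0,0],[-2.5,-6,38],[2.5,-6,38],[2.5,6,38],[-4,-14,10],[0,0,38]]:
    print(X,np.round((proj(b,P+m@X)-[225,155]+.5)*16-.5)[0])
E
```

```text
t 13.88 pos [527.  -13.7 200.5] th 0.041 zax [-0.001  0.    -1.   ] F [-0.1 -0.2 -0.7] M [-0.09  0.06  0.01] w 7.8 q [-0.05  0.31  1.86 -0.    0.97 -0.09]
[0, 0, 0] [313. 236.]
[-2.5, -6, 38] [351. 427.]
[2.5, -6, 38] [326. 440.]
[2.5, 6, 38] [281. 401.]
[-4, -14, 10] [387. 319.]
[0, 0, 38] [316. 414.]
```

View pics/p9s.png

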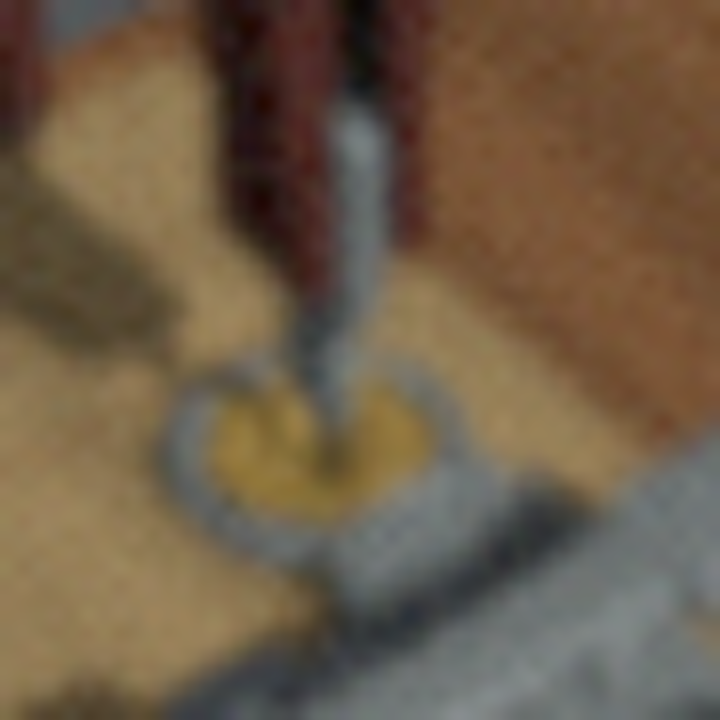

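{"api": "move_arm", "payload": {"motion": [[[0.003,-0.008,0.02],[0,0,0]],[[0.003,-0.008,0.04],[0,0,0]],[[0.003,-0.008,0.06],[0,0,0]],[[0.003,-0.008,0.08],[0,0,0]],[[0.003,-0.008,0.08],[0,0,0]]]}}

```text
t: 14.55
ee_pos: [527.6, -12.9, 188.6]
orientation: [3.14, 0.065, -0.001]
ft_force: [1.2, -3.2, -1.9]
width: 7.9
```

```bash
python3 mv.py 527 -12.5 166 0.043
```

```text
t 14.55 pos [527.6 -12.9 188.6] th 0.041 zax [-0.    -0.001 -1.   ] F [ 1.2 -3.2 -1.9] M [-0.81 -0.06  0.  ] w 7.9 q [-0.05  0.33  1.87 -0.    0.94 -0.09]
shift [-0.004 -0.003  0.15 ] turn [ 0.001  0.    -0.002]
```

{"api": "move_arm", "payload": {"motion": [[[0,0.008,0],[0,0,0]],[[0,0.012,0.01],[0,0,0]],[[0,0.012,0.02],[0,0,0]],[[0,0.012,0.03],[0,0,0]],[[0,0.012,0.03],[0,0,0]]]}}

```text
t: 15.18
ee_pos: [526.8, -14.1, 184.1]
orientation: [-3.141, -0.065, 0.003]
ft_force: [-3.5, -0.0, 0.1]
width: 7.4
```

```bash
python3 mv.py 527 -14.5 166 0.043
```

```text
t 15.18 pos [526.8 -14.1 184.1] th 0.041 zax [-0.002  0.    -1.   ] F [-3.5 -0.   0.1] M [-0.08  0.77 -0.03] w 7.4 q [-0.05  0.33  1.88  0.    0.94 -0.09]
shift [0.001 0.003 0.12 ] turn [-0.     0.002 -0.002]
```

{"api": "move_arm", "payload": {"motion": [[[-0.006,0,0],[0,0,0]],[[-0.008,0,0.02],[0,0,0]],[[-0.008,0,0.04],[0,0,0]],[[-0.008,0,0.05],[0,0,0]],[[-0.008,0,0.06],[0,0,0]]]}}

```text
t: 15.8
ee_pos: [526.8, -14.3, 175.4]
orientation: [3.141, 0.064, 0.001]
ft_force: [-3.1, 0.2, 2.3]
width: 7.4
```

```bash
python3 mv.py 527 -14.5 166 0.043
```

```text
t 15.8 pos [526.8 -14.3 175.4] th 0.041 zax [ 0. -0. -1.] F [-3.1  0.2  2.3] M [-0.16  0.63  0.02] w 7.4 q [-0.05  0.34  1.88  0.    0.91 -0.09]
shift [0.001 0.002 0.062] turn [ 0.    -0.    -0.002]
```

{"api": "move_arm", "payload": {"motion": [[[-0.006,0,0.01],[0,0,0]],[[-0.008,0,0.02],[0,0,0]],[[-0.008,0,0.03],[0,0,0]],[[-0.008,0,0.045],[0,0,0]],[[-0.008,0,0.055],[0,0,0]]]}}

```text
t: 16.42
ee_pos: [526.2, -14.3, 167.2]
orientation: [3.141, 0.064, 0.003]
ft_force: [4.3, 0.4, 6.2]
width: 8.0
```

```bash
python3 mv.py 527 -14.5 166 0.043
```

```text
t 16.43 pos [526.2 -14.3 167.2] th 0.041 zax [ 0.002 -0.    -1.   ] F [4.3 0.4 6.2] M [-0.05 -0.87  0.05] w 8.0 q [-0.05  0.35  1.89  0.    0.89 -0.09]
shift [0.005 0.001 0.008] turn [ 0.    -0.002 -0.002]
```

Nearly home. I'll push a bit further with a small wiggle.

{"api": "move_arm", "payload": {"motion": [[[0.003,0,0.01],[0,0,0.02]],[[0.003,0,0.02],[0,0,-0.02]],[[0.003,0,0.025],[0,0,0.02]],[[0.003,0,0.025],[0,0,0]],[[0.003,0,0.025],[0,0,0]]]}}

```text
t: 17.05
ee_pos: [526.5, -14.3, 166.7]
orientation: [3.141, 0.064, 0.003]
ft_force: [-7.5, 0.2, 33.2]
width: 7.7
```

```bash
python3 - <<'E'
from mv import *
o,m,th=obs()
b=crop("scene",225,155,45,45,16,"p10s.png")
E
```

```text
t 17.05 pos [526.5 -14.3 166.7] th 0.041 zax [ 0.002 -0.    -1.   ] F [-7.5  0.2 33.2] M [-0.02  1.52 -0.05] w 7.7 q [-0.05  0.36  1.89 -0.    0.89 -0.09]
```

View pics/p10s.png

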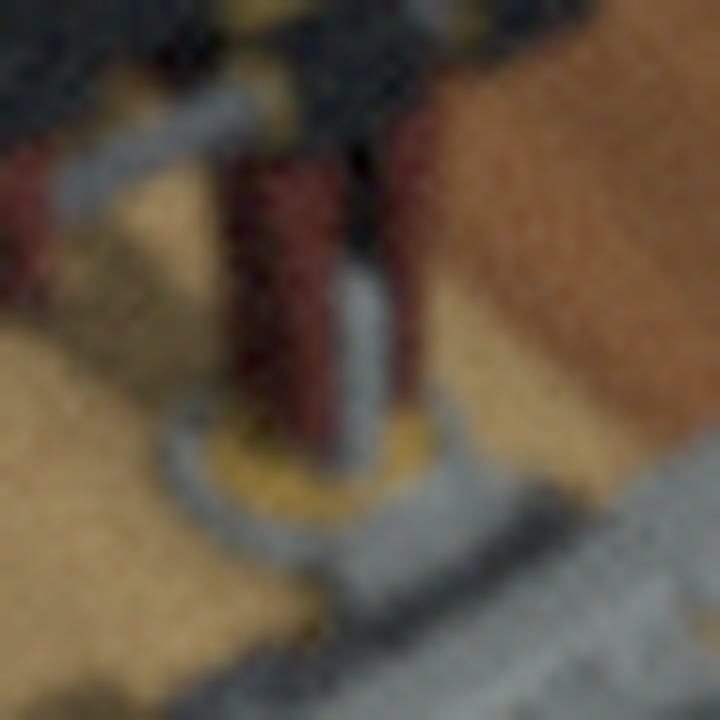

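{"api": "move_arm", "payload": {"motion": [[[0,0,-0.015],[0,0,0]],[[0,0,-0.015],[0,0,0.1]],[[0,0,-0.015],[0,0,0.25]],[[0,0,-0.015],[0,0,0.4]],[[0,0,-0.015],[0,0,0.5]]]}}

```text
t: 17.73
ee_pos: [527.1, -14.4, 167.1]
orientation: [-3.049, 0.757, -0.005]
ft_force: [1.1, -0.4, 12.1]
width: 7.7
```

```bash
python3 mv.py 526.5 -14.3 166 -1.8
```

```text
t 17.73 pos [527.1 -14.4 167.1] th -0.487 zax [ 0.003 -0.    -1.   ] F [ 1.1 -0.4 12.1] M [-0.2  -0.23  0.12] w 7.7 q [-0.05  0.36  1.89 -0.    0.89  0.44]
shift [-0.004  0.001  0.007] turn [-0.003 -0.002  1.254]
```

{"api": "move_arm", "payload": {"motion": [[[0,0,0],[0,0,0.15]],[[0,0,0],[0,0,0.3]],[[0,0,0],[0,0,0.45]],[[0,0,0],[0,0,0.6]],[[0,0,0],[0,0,0.7]]]}}

```text
t: 18.35
ee_pos: [527.7, -15.0, 167.2]
orientation: [-2.575, 1.798, -0.007]
ft_force: [2.6, -4.0, 8.9]
width: 7.7
```

```bash
python3 - <<'E'
from mv import *
to(526.5,-14.3,166,-1.8)
E
```

```text
t 18.35 pos [527.7 -15.  167.2] th -1.219 zax [ 0.004 -0.001 -1.   ] F [ 2.6 -4.   8.9] M [-0.86 -0.37  0.05] w 7.7 q [-0.05  0.36  1.89 -0.    0.89  1.17]
shift [-0.007  0.006  0.008] turn [-0.004 -0.002  0.555]
```

{"api": "move_arm", "payload": {"motion": [[[0.003,0,0],[0,0,0.15]],[[0.004,0,0],[0,0,0.3]],[[0.004,0,0],[0,0,0.4]],[[0.004,0,0],[0,0,0.5]],[[0.004,0,0],[0,0,0.5]]]}}

```text
t: 18.98
ee_pos: [527.6, -15.9, 167.1]
orientation: [-2.025, 2.4, -0.006]
ft_force: [2.0, -4.3, 10.3]
width: 7.7
```

```bash
python3 - <<'E'
from mv import *
to(526.5,-14.3,166,-1.8)
b=crop("scene",160,100,160,160,4,"p11s.png")
a=crop("top",190,120,150,150,4,"p11t.png")
E
```

```text
t 18.98 pos [527.6 -15.9 167.1] th -1.74 zax [ 0.003 -0.002 -1.   ] F [ 2.  -4.3 10.3] M [-1.01 -0.26  0.05] w 7.7 q [-0.05  0.36  1.89 -0.    0.89  1.69]
shift [-0.009  0.009  0.007] turn [-0.004 -0.001  0.057]
```

View pics/p11s.png

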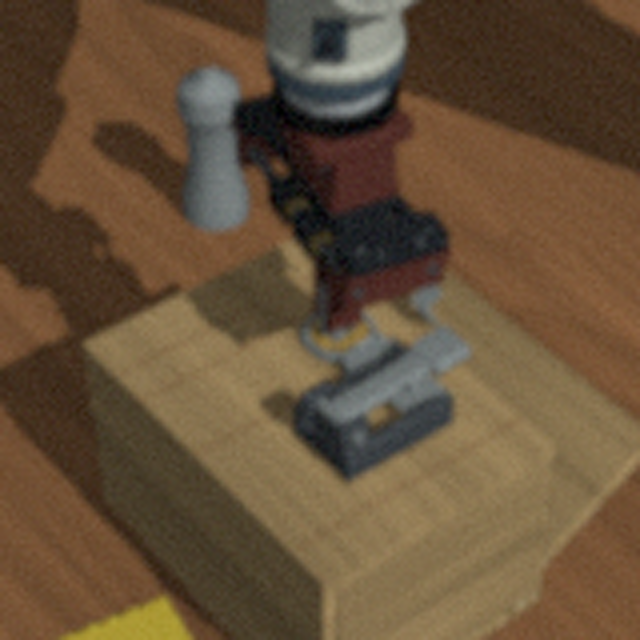

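View pics/p11t.png

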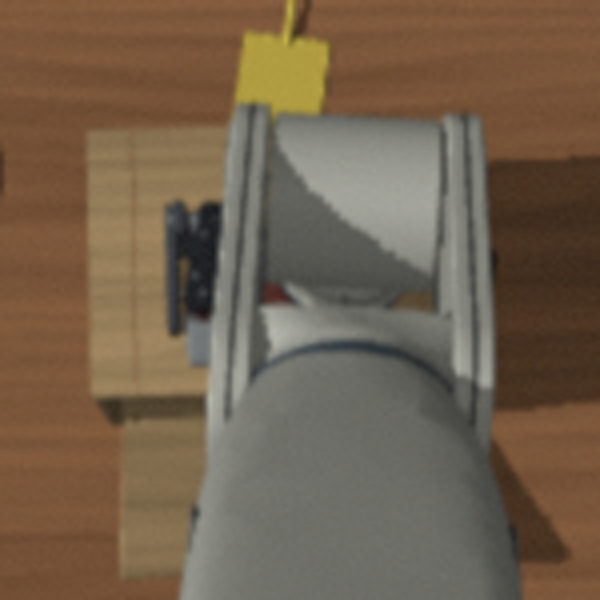

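The flap has dropped open. I'll turn the rest of the way to the stop.

{"api": "move_arm", "payload": {"motion": [[[0,0,0],[0,0,0.04]],[[0,0,0],[0,0,0.08]],[[0,0,0],[0,0,0.1]],[[0,0,0],[0,0,0.12]],[[0,0,0],[0,0,0.12]]]}}

```text
t: 19.7
ee_pos: [527.4, -16.1, 167.1]
orientation: [-1.873, 2.521, -0.006]
ft_force: [1.5, -6.0, 11.5]
width: 7.6
```

```bash
python3 mv.py 526.5 -14.3 166 -1.8
```

```text
t 19.7 pos [527.4 -16.1 167.1] th -1.864 zax [ 0.003 -0.002 -1.   ] F [ 1.5 -6.  11.5] M [-1.15 -0.09  0.36] w 7.6 q [-0.05  0.36  1.89 -0.    0.89  1.81]
shift [-0.01   0.009  0.007] turn [-0.003 -0.001 -0.061]
```

{"api": "move_arm", "payload": {"motion": [[[0,0,0],[0,0,0]],[[0,0,0],[0,0,0]],[[0,0,0],[0,0,0]],[[0,0,0],[0,0,0]],[[0,0,0],[0,0,0]]]}}

```text
t: 20.32
ee_pos: [527.4, -16.1, 167.1]
orientation: [-1.873, 2.521, -0.006]
ft_force: [1.6, -6.9, 10.8]
width: 8.2
```

{"api": "move_arm", "payload": {"motion": [[[0,0,0],[0,0,0]],[[0,0,0],[0,0,0]],[[0,0,0],[0,0,0]],[[0,0,0],[0,0,0]],[[0,0,0],[0,0,0]]]}}

```text
t: 20.95
ee_pos: [527.4, -16.1, 167.1]
orientation: [-1.873, 2.521, -0.006]
ft_force: [1.4, -5.3, 10.8]
width: 7.6
```

```bash
python3 - <<'E'
from mv import *
obs()
b=crop("scene",180,120,160,150,4,"p12s.png")
c=crop("scene",225,155,45,45,16,"p13s.png",b)
cv2.imwrite("pics/p12t.png",ctrl.get_image("top")["pixels"][:,:,::-1])
E
```

```text
t 20.95 pos [527.4 -16.1 167.1] th -1.864 zax [ 0.003 -0.002 -1.   ] F [ 1.4 -5.3 10.8] M [-1.15 -0.08  0.35] w 7.6 q [-0.05  0.36  1.89 -0.    0.89  1.81]
```

View pics/p12s.png

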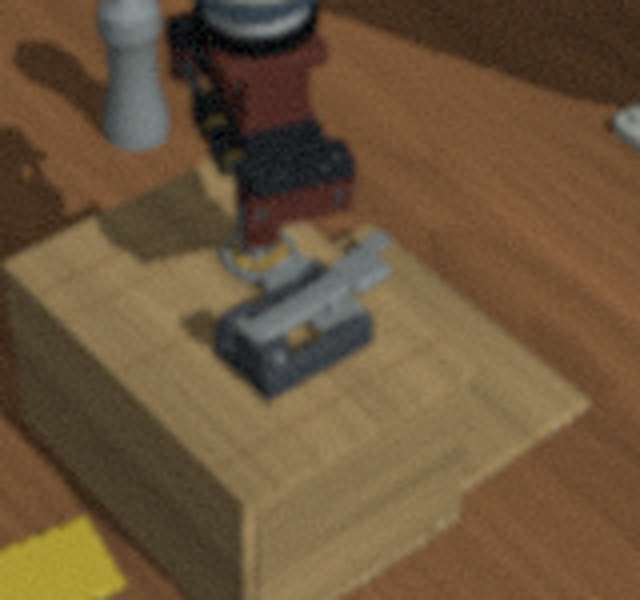

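View pics/p13s.png

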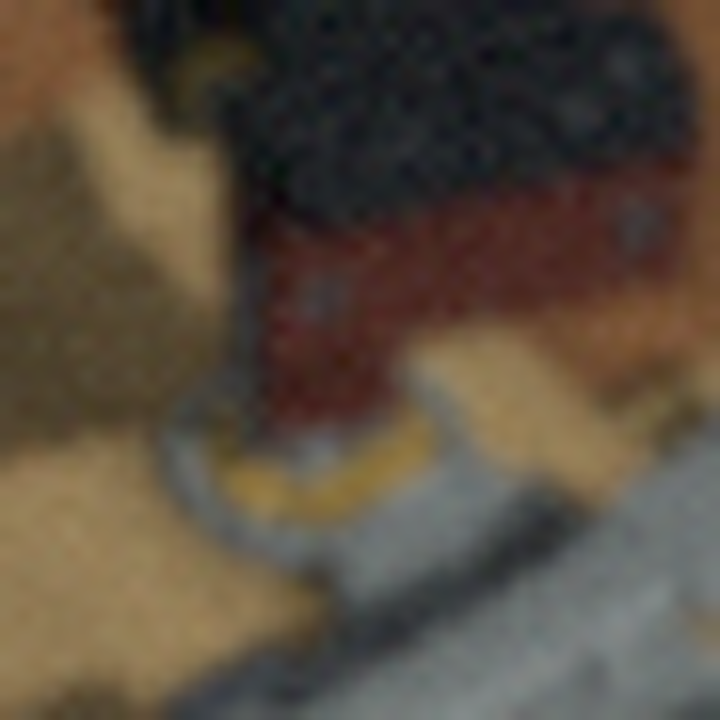

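View pics/p12t.png

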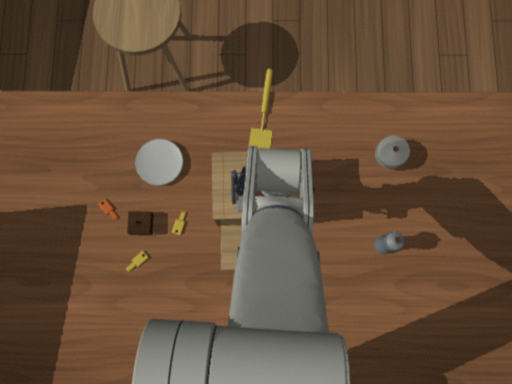

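The flap lies flat in front of the box (scene crop (585,400); top around (228,245)). The lever is still down, and the key is held home and turned. Mill, bowl and saucers are where they were. Handing in.

```bash
python3 -c "
from workcell import ctrl
print(ctrl.close_job())"
```

```text
the job is handed in; nothing more can be done
None
```

The box is unlocked and the job is handed in at about 21 s, with the arm still gripping the key and holding it turned against its spring.

- **Lever:** I pressed it onto its hard stop (peak force 33 N). The pictures after letting go show it staying down and the shutter clear of the keyhole.
- **Key:** I took the steel key from the stand and pushed it past the pins until its shoulder stopped on the plug (33 N, TCP at z = 166.7 mm). I then eased the push to about 11 N.
- **Turn:** I turned the key about 1.9 rad clockwise. The turning moment rose from 0.05 to 0.36 N m, so I take the plug to be at its stop. It held steady over 1.25 s, with the finger opening at about 7.6 mm.
- **Last pictures:** The flap lies open on the counter and the lever is down. The pepper mill, sugar bowl and saucers have not moved.

**Disagreement:** the two cameras differed by about 5 mm in y on the lock. I used the scene camera, which matched the fingertips, and corrected about 2 mm towards the top camera's value by contact force during insertion.

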